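# Set a filter's retaining ring on the bench press and hold the stroke

### The arm

A 6-joint arm with a two-finger parallel gripper is mounted at the origin on the work surface. World frame = base frame: x ahead of the robot, y to its left, z up, the work surface at z = 0. Lengths are in mm, angles in rad, forces in N, time in s.
With the tool pointing down it reaches from about 425 to 925 mm from the base axis. Payload 12.5 kg.
Tool frame: the origin (TCP) lies midway between the tips of the shut fingers; the grasp point (between the pads) lies bot.hold_point_z behind it (bot.hold_point_z is the distance from the TCP to the grasp point, in mm); z points along the fingers, x is the direction in which the jaws open and shut, and the axes are right-handed (so a half turn about z gives the same grasp; the last joint's range is limited). The gripper opens to 85 mm and grips with 20 to 120 N. Pads are 22 mm wide; open, the fingers measure 114 mm over their backs; the gripper's body (76 mm by 85 mm) begins 54 mm behind the grasp point. The pads swing forward as they close: fully open they stand 13 mm farther back than shut.
Start: joints at [-1.279, 0.491, 1.559, -0, 1.092, -0.106], TCP at [242.143, -576.205, 231.327] pointing down, gripper open.
Joint ranges: [-3.1, 3.1], [-0.84, 2.19], [0.05, 2.79], [-1.13, 4.28], [0.06, 2.93], [-2.69, 2.69]. Speed limits (rad/s): [2.22, 2.22, 2.79, 3.14, 3.14, 3.14].

### API

Orientations are given as a unit quaternion [x, y, z, w].
In Python, from bench import monitor, camera, camera_params, workorder, bot gives the robot as it stands.
- The arm moves only by the tool play_rows, never from a script. Its argument "steps" is a list of rows, each a list of 3 entries, a list of its own where there are three numbers: the shift along the tool's x, y, z in m, then the turn, a rotation vector about the tool's x, y, z in rad, then the finger opening in m, from 0 to 0.0854. In form: [[[x, y, z], [ax, ay, az], hand], ...]. A call has 1 to 5 rows; each row shifts and turns the commanded pose from where the row before left it, along the tool's axes as they then stand; what a row does not reach is not made up. A row lasts 1/8 s, in which the tool goes at most 62.5 mm and 10.7 degrees, less where a joint would pass 70% of its speed; a pose out of reach is approached as far as the arm can. A call with a gripper value outside its range is refused whole. The fingers move at their own pace and stop on an object; "grip_force" is the grip in N (left out, the last holds). Time passes only in rows, so rows that do not move let the fingers close. It gives the time, the measured TCP pose, the force and the opening at its end, in the units of the state.
- monitor.state(): the state, without advancing time (a new reading comes with each control period).
- camera(name): name is "scene" or "top" or "wrist"; returns (picture, depth): 420x560x3 uint8, red, green, blue; 420x560 float32, mm along the optical axis (not along the pixel's ray), 0 where there is no reading.
- camera_params(name): a dict with "K" (3x3 intrinsics, pixels), "D" ([k1, k2, p1, p2, k3] as OpenCV has them; the pictures are not rectified), "pose" (4x4, takes a point from camera to world coordinates). Camera axes: x right, y down, z forward; pixel columns grow to the right and rows downward; lengths in mm; the calibration is good to about 2 mm. A picture is of the moment at which its call begins: read the wrist's pose just before it. camera_params takes no time and is no camera call; for the wrist camera it gives the pose at the moment of the call.
- workorder.job_done(): hands the job in, once; it reports no verdict.
The state is a dict: "time": time; "joint_pos": joint angles; "joint_vel": joint speeds; "effort": joint torques, N m; "position": TCP position; "orientation": TCP orientation; "ft_force": force on the tool from outside, world axes, zero at the start; "moment": the same for the moment, N m; "finger_gap": finger opening in mm.
Only numpy, scipy, OpenCV 4.12 (cv2) and the standard library are available. Lean on these libraries where they do the work, as an engineer would, in place of code of your own. Each camera call takes 0.05 s, during which the arm holds its last target. There are 200 camera calls.

### The job

Set the retaining ring of the filter that lies in the small bench press: push the press's loading drawer home until it seats at its detent, then flip the lever's safety catch fully back, then pull the ball-ended lever all the way down. Finish with your fingers still on the lever, holding it fully down against its return spring (do not let go), and leave the other things on the cabinet top where they stand.

Things in the scene. Friction and masses are not known exactly. Their poses are not given: they have to be found in the camera images.
- press: Small grey cast bench press, fixed. Origin on the top (z = 0), +x from its front (robot's side) to its rear column, +y to its left; offsets below are in this frame. Foot x -103..112, y -76..100, 22 mm high; head x -54..106, y -38..38, z 149..225 mm, with the ram's square top, 24 mm wide, at x -28 up to z 257. Drawer on the left (+y) side, lever and safety catch on the right (-y) side.
- drawer (a joint): Loading drawer, an aluminium tray with the filter in a black nest, sliding along the press's y; m, 0 = home, up to 0.095 out to the press's +y. Friction about 1 N; a spring ball detent resists with up to about 12 N from 11 mm on, snaps in over the last 5 mm and holds the drawer at 0 against a solid stop.
- drawer_face (a point): Centre of the outer face of the drawer's flat front panel, which looks to the press's +y; panel 112 mm wide (press x), z 26 to 66 mm. At press (-28, 105, 46) mm when home. Push it towards the press's -y.
- catch (a joint): Safety catch, a steel hook pawl on a pin at the right of the head; rad, 0 = hooked over the lug on the lever's hub (lever locked), 1.15 = flipped fully back, at its stop. It turns about the press's y through catch_pivot: the upright tab goes back (press +x) and down while the hook in front rises. It frees the hub at about 0.15, takes about 1.5 N at the tab and stays where it is left.
- catch_tab (a point): Middle of the top edge of the catch's thumb tab, 50 mm from the pin; at 0 it stands upright, top at press (45, -60, 259) mm. Plate 6 mm thick (press x), 24 mm wide (y) over its top 22 mm, 12 mm below. In front of it the hook bar runs forward to x = -15 mm, up to z 238 mm at value 0. Nothing stands behind the tab.
- catch_pivot (a point): Axis of the catch's pin, at press (45, -60, 209) mm; does not move on the press.
- lever (a joint): Ball-ended lever right of the press; rad, 0 = up at rest (52 degrees above level, leaning to the front), 0.96 = fully down (3 degrees below level), the ram's pad then on the retaining ring, a solid stop. Turns about the press's y through lever_pivot, the ball going forward (press -x) and down. Hooked it moves only 0.07. Its return spring needs 3 N at the ball at first, 7 N at the end.
- lever_arm: The lever's round steel bar, 12 mm thick, with its black ball of 36 mm diameter at the end. Origin on the pivot, turns with the lever.
- lever_ball (a point): Centre of the lever's 36 mm ball, 160 mm from lever_pivot: at rest at press (-99, -60, 311) mm, fully down at press (-160, -60, 177) mm. The bar leaves the ball towards the pivot.
- lever_pivot (a point): Axis of the lever, at press (0, -60, 185) mm; does not move on the press.
- filter_bracket: White plastic filter holder bracket, 100 x 70 x 17 mm, a bystander; origin at the centre of its underside. Leave it alone.
- nd_sleeve: Glass ND filter in a clear rigid sleeve, 92 x 92 x 9 mm, a bystander; origin at the centre of its underside. Leave it alone.
- step_ring: Bare steel step-up ring, 82 mm across, 8 mm high, a bystander; origin at the centre of its underside. Leave it alone.
- lens_wrench: Steel lens wrench, 130 mm long, 16 mm high, a bystander; origin at the centre of its underside. Leave it alone.
- blower: Blue blower bulb standing on its foot, 62 mm across, 140 mm high, a bystander; origin at the centre of its underside. Leave it alone.
- cleaner: Small white cleaner bottle with a cap, 38 mm across, 95 mm high, a bystander; origin at the centre of its underside. Leave it alone.

How it is judged:
By the outcome, as a careful person would: the job done as asked, in the order asked, and still so for the second after the job is handed in, while the arm keeps its last pose, push and grip.
It also fails if it takes over 62 s, if anything falls off the work surface, if the arm or the gripper's body presses on something with over 40 N, if the wrist force passes 120 N, or if a joint passes its speed limit or range.

## Working session

There is one attempt and no reset: what is moved stays moved. The work goes in short steps, Python scripts to look and compute and a tool call to move; the robot and the scene stay as the last step left them, time stands still between calls to the robot, and variables do not carry over. Pictures are saved under pics/ and viewed, about 8 in all and at most 12, crops included, and the job is handed in when it is done.

Besides the shell and the picture viewer there is one more tool, called after "Call:" in YAML: its name, and indented under it one key for each argument. play_rows: Moves the arm, as the interface text tells. Its arguments: {"type":"object","properties":{"steps":{"type":"array"},"grip_force":{"type":"number"}},"required":["steps"]}

```bash
ls; mkdir -p pics
python3 - <<'E'
from bench import monitor, camera, camera_params, bot
import cv2,numpy as np
print(monitor.state(), bot.hold_point_z)
for n in ("scene","top"):
    p,d=camera(n); cv2.imwrite(f"pics/{n}0.png",p[:,:,::-1]); np.save(f"pics/{n}0.npy",d)
    c=camera_params(n); print(n,np.round(c["K"],1).tolist(),np.round(c["D"],3),np.round(c["pose"],3).tolist())
E
```

```text
pics
{'time': 0.0, 'joint_pos': array([-1.27861902e+00,  4.91537503e-01,  1.55949001e+00,  5.37150223e-06,
        1.09169846e+00, -1.05637370e-01]), 'joint_vel': array([-0.0020438 ,  0.00011085, -0.00044117,  0.00139748,  0.00053301,
       -0.00051942]), 'effort': array([-3.51053313e-03, -6.18456745e+01, -2.61592108e+01, -1.36039762e-04,
        4.05300030e-03, -1.06592316e-05]), 'position': array([ 242.05737919, -575.9572112 ,  230.72747715]), 'orientation': array([ 8.32887108e-01, -5.53442629e-01, -4.34742389e-04, -3.63461595e-04]), 'ft_force': array([0.26683423, 0.36563502, 0.7810626 ]), 'moment': array([-0.03869633, -0.05192383,  0.0188709 ]), 'finger_gap': 85.46461237014387} 18.700000000000003
scene [[396.1, 0.0, 281.9], [0.0, 396.1, 210.0], [0.0, 0.0, 1.0]] [0.021 0.    0.    0.    0.   ] [[-0.451, 0.516, -0.728, 1367.942], [0.892, 0.279, -0.355, 499.932], [0.02, -0.81, -0.586, 805.276], [0.0, 0.0, 0.0, 1.0]]
top [[381.5, 0.0, 278.3], [0.0, 381.5, 211.8], [0.0, 0.0, 1.0]] [0.029 0.    0.    0.    0.   ] [[0.029, -0.999, 0.027, 559.567], [-0.999, -0.029, -0.026, 147.269], [0.027, -0.027, -0.999, 1086.248], [0.0, 0.0, 0.0, 1.0]]
```

View pics/scene0.png

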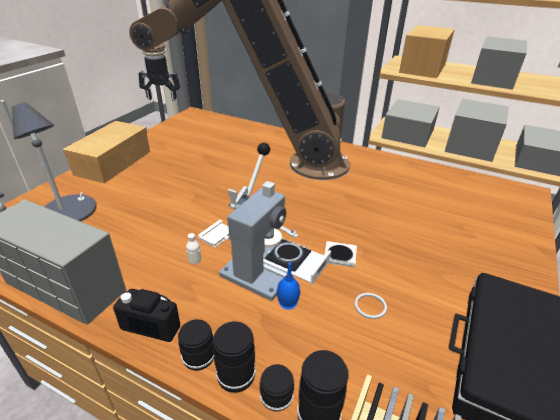

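View pics/top0.png

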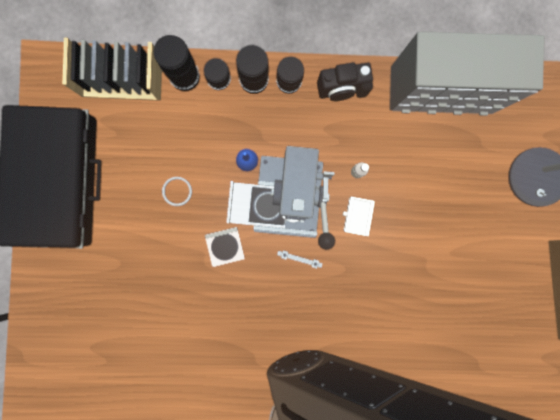

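The scene view shows the press with its drawer out to the left, and the blower close behind the drawer. In the top view the ball is at about (326,241), the ram top at (298,204) and the head spans (283–318,148–215). I'll take an enlarged crop of this.

Run:
```python
import cv2
p=cv2.imread("pics/top0.png")[135:275,195:385]
cv2.imwrite("pics/top0c.png",cv2.resize(p,None,fx=4.2,fy=4.2,interpolation=cv2.INTER_CUBIC))
```

```text
(no output)
```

View pics/top0c.png

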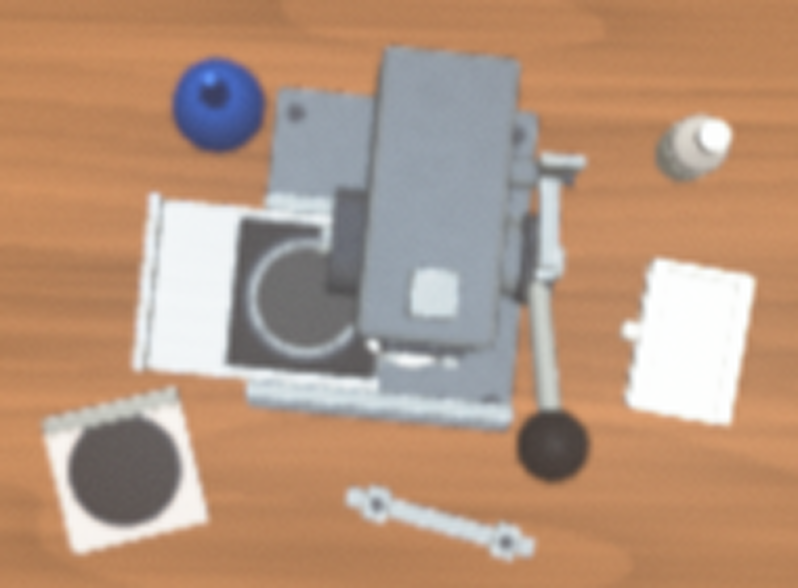

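The crop shows the head-top corners at (387,47), (520,62), (360,335) and (497,348). The ram top is at (435,293), the ball at (552,445), the tab at about (562,160), and the drawer panel's top edge runs from (152,195) to (135,370). I'll fit the pose to these.

```bash
cat > h.py <<'E'
import numpy as np, cv2
from scipy.optimize import least_squares
from scipy.spatial.transform import Rotation as R
from bench import monitor, camera, camera_params
def proj(c,P):
    T=np.linalg.inv(c["pose"]); r=cv2.Rodrigues(T[:3,:3])[0]
    return cv2.projectPoints(np.array(P,float),r,T[:3,3],c["K"],np.array(c["D"]))[0][:,0]
def p2w(q,P):
    c,s=np.cos(q[2]),np.sin(q[2]); P=np.array(P,float).copy()
    return np.c_[q[0]+c*P[:,0]-s*P[:,1], q[1]+s*P[:,0]+c*P[:,1], P[:,2]]
E
python3 - <<'E'
from h import *
c=camera_params("top")
M=[(106,38,225),(106,-38,225),(-54,38,225),(-54,-38,225),(-28,0,257),(-99,-60,311),(45,-60,259),(28,105,66),(-84,105,66)]
pix=np.array([(387,47),(520,62),(360,335),(497,348),(435,293),(552,445),(562,160),(150,195),(135,370)],float)
pix=(pix+.5)/4.2-.5+[195,135]
def f(q):
    m=np.array(M,float); m[7:,1]+=q[3]
    return (proj(c,p2w(q,m))-pix).ravel()
s=least_squares(f,[600,0,0,80],loss="soft_l1",x_scale=[10,10,.05,10])
print(s.x, f(s.x).reshape(-1,2).round(1).tolist())
q=s.x
d=np.load("pics/top0.npy")
np.save("q.npy",q)
for n,P in dict(ball=(-99,-60,311),balldn=(-160,-60,177),tab=(45,-60,259),face=(-28,105+q[3],46),facehome=(-28,105,46),lp=(0,-60,185)).items(): print(n,p2w(q,[P])[0].round(1))
# check in scene cam + depth on head top
ds=np.load("pics/scene0.npy"); cs=camera_params("scene")
for n,P in dict(ball=(-99,-60,311),ram=(-28,0,257),head=(30,0,225)).items():
    w=p2w(q,[P]); u=proj(cs,w)[0]; Z=(np.linalg.inv(cs["pose"])@np.r_[w[0],1])[2]
    v=proj(c,w)[0]; Zt=(np.linalg.inv(c["pose"])@np.r_[w[0],1])[2]
    print(n,u.round(1),Z.round(1),ds[int(u[1]+.5),int(u[0]+.5)],v.round(1),Zt.round(1),d[int(v[1]+.5),int(v[0]+.5)])
E
```

```text
[ 6.27810293e+02  8.10816653e+01 -6.12020969e-02  6.69388220e+01] [[-1.0, -1.1], [0.6, -1.5], [-0.9, 0.6], [-0.1, 0.5], [0.1, -0.0], [0.6, -0.0], [0.3, 0.8], [0.2, -0.1], [-0.2, 0.0]]
ball [525.3  27.2 311. ]
balldn [464.4  31.  177. ]
tab [669.1  18.4 259. ]
face [610.4 254.4  46. ]
facehome [606.3 187.6  46. ]
lp [624.1  21.2 185. ]
ball [262.8 148.7] 1071.3 1050.5956 [326.6 240.5] 776.9 757.1684
ram [267.8 183.8] 1028.9 1030.0647 [298.3 204.4] 831.4 828.27124
head [255.7 204.8] 1006.7 1005.10345 [299.4 179.6] 865.1 861.5915
```

Call:
play_rows:
  steps:
    - [[0,0,-0.04],[0,0,-0.185],0]
    - [[0,0,-0.04],[0,0,-0.185],0]
    - [[0,0,-0.04],[0,0,-0.185],0]
    - [[0,0,-0.04],[0,0,-0.185],0]
    - [[0,0,-0.04],[0,0,-0.185],0]
  grip_force: 60

```text
time: 0.72
position: [242.1, -576.0, 432.4]
orientation: [0.993, -0.121, -0.0, -0.0]
ft_force: [-0.2, -0.4, 0.1]
finger_gap: 0.1
```

Call:
play_rows:
  steps:
    - [[0,0,0],[0,0,-0.185],0]
    - [[0.03,-0.05,0],[0,0,0],0]
    - [[0.03,-0.05,0],[0,0,0],0]
    - [[0.03,-0.05,0],[0,0,0],0]
    - [[0.03,-0.05,0],[0,0,0],0]

```text
time: 1.35
position: [375.2, -382.4, 431.1]
orientation: [0.999, -0.032, -0.0, -0.0]
ft_force: [2.2, -1.4, 0.5]
finger_gap: 0.1
```

```bash
cat >> h.py <<'E'
def pr(tag=""):
    s=monitor.state(); q=np.load("q.npy"); d=s["position"]-[q[0],q[1],0]
    P=R.from_euler("z",-q[2]).apply(d); A=R.from_euler("z",-q[2])*R.from_quat(s["orientation"])
    F=R.from_euler("z",-q[2]).apply(s["ft_force"])
    print(tag,"t",round(s["time"],2),"press",P.round(1),"toolx",A.as_matrix()[:,0].round(3),"toolz",A.as_matrix()[:,2].round(3),"F",F.round(1),"gap",round(s["finger_gap"],1),"j",s["joint_pos"].round(2))
E
python3 -c "from h import *;pr()"
```

```text
t 1.35 press [-223.8 -478.1  431.1] toolx [ 1.    -0.002 -0.   ] toolz [-0.  0. -1.] F [ 2.3 -1.3  0.5] gap 0.1 j [-0.92  0.22  1.45  0.    1.47 -0.86]
```

Call:
play_rows:
  steps:
    - [[0.036,-0.05,0],[0,0,0],0]
    - [[0.036,-0.05,0],[0,0,0],0]
    - [[0.036,-0.05,0],[0,0,0],0]
    - [[0.036,-0.05,0],[0,0,0],0]
    - [[0.036,-0.05,0],[0,0,0],0]

```text
time: 1.98
position: [570.8, -144.1, 431.1]
orientation: [1.0, -0.031, -0.0, 0.0]
ft_force: [-0.4, -0.8, 0.7]
finger_gap: -0.1
```

Call:
play_rows:
  steps:
    - [[0,-0.06,0],[0,0,0],0]
    - [[0,-0.06,0],[0,0,0],0]
    - [[0,-0.06,0],[0,0,0],0]
    - [[0,-0.06,0],[0,0,0],0]
    - [[0,-0.06,0],[0,0,0],0]

```text
time: 2.6
position: [588.5, 155.4, 431.0]
orientation: [1.0, -0.031, -0.0, 0.0]
ft_force: [0.3, -0.5, -0.3]
finger_gap: -0.2
```

Call:
play_rows:
  steps:
    - [[0,-0.06,0],[0,0,0],0]
    - [[0,-0.06,0],[0,0,0],0]
    - [[0,0,0.05],[0,0,0],0]
    - [[0,0,0.05],[0,0,0],0]
    - [[0,0,0],[0,0,0],0]

```text
time: 3.22
position: [595.3, 273.0, 327.9]
orientation: [1.0, -0.031, -0.003, 0.001]
ft_force: [0.6, -0.1, -0.1]
finger_gap: 0.0
```

Run:
```python
from h import *
pr(); p,d=camera("wrist"); cv2.imwrite("pics/w1.png",p[:,:,::-1])
p,d=camera("scene"); cv2.imwrite("pics/s1.png",cv2.resize(p[100:340,120:440,::-1],None,fx=2.4,fy=2.4))
```

```text
t 3.23 press [-44.2 189.6 327.9] toolx [ 1.    -0.002 -0.007] toolz [-0.007 -0.003 -1.   ] F [ 0.7 -0.1 -0.1] gap 0.0 j [ 0.33  0.47  1.34 -0.    1.34  0.39]
```

View pics/s1.png

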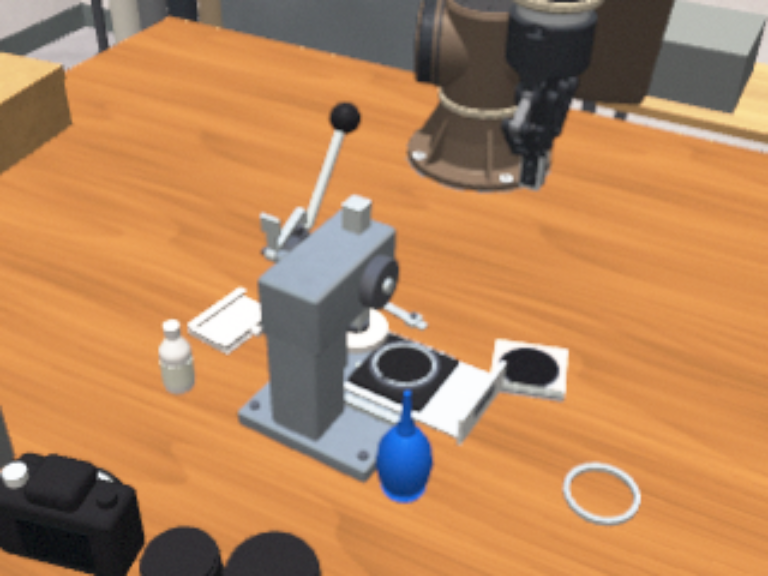

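The view shows the gripper above and outside the drawer, clear of the blower. Next I go down.

Call:
play_rows:
  steps:
    - [[0,-0.016,0.02],[0,0,0],0]
    - [[0,0,0.06],[0,0,0],0]
    - [[0,0,0.06],[0,0,0],0]
    - [[0,0,0.06],[0,0,0],0]
    - [[0,0,0.05],[0,0,0],0]

```text
time: 3.95
position: [597.2, 289.9, 79.3]
orientation: [1.0, -0.031, 0.0, -0.0]
ft_force: [0.2, 0.4, -0.0]
finger_gap: 0.1
```

Call:
play_rows:
  steps:
    - [[0,0,0.03],[0,0,0],0]
    - [[0,0,0],[0,0,0],0]
    - [[0,0.01,0],[0,0,0],0]
    - [[0,0.01,0],[0,0,0],0]
    - [[0,0.01,0],[0,0,0],0]

```text
time: 4.58
position: [595.9, 258.6, 52.6]
orientation: [0.999, -0.032, 0.001, -0.0]
ft_force: [-0.2, 1.3, 0.3]
finger_gap: -0.5
```

```bash
python3 -c "from h import *;pr()"
```

```text
t 4.58 press [-42.7 175.2  52.6] toolx [ 1.    -0.002  0.002] toolz [ 0.002  0.001 -1.   ] F [-0.2  1.3  0.3] gap -0.5 j [0.31 0.73 1.64 0.   0.76 0.37]
```

Call:
play_rows:
  steps:
    - [[0,0.01,0],[0,0,0],0]
    - [[0,0.01,0],[0,0,0],0]
    - [[0,0.01,0],[0,0,0],0]
    - [[0,0.01,0],[0,0,0],0]
    - [[0,0.005,0],[0,0,0],0]

```text
time: 5.2
position: [592.5, 213.5, 51.2]
orientation: [0.999, -0.032, -0.0, 0.0]
ft_force: [-0.9, 2.1, 0.3]
finger_gap: -0.0
```

Call:
play_rows:
  steps:
    - [[0,0.004,0],[0,0,0],0]
    - [[0,0.003,0],[0,0,0],0]
    - [[0,0.002,0],[0,0,0],0]

```text
time: 5.58
position: [592.1, 206.8, 51.3]
orientation: [1.0, -0.031, 0.0, -0.001]
ft_force: [-0.0, 10.8, -1.3]
finger_gap: -0.1
```

```bash
python3 -c "from h import *;pr()"
```

```text
t 5.58 press [-43.4 123.2  51.3] toolx [ 1.    -0.002  0.001] toolz [ 0.001  0.002 -1.   ] F [-0.7 10.7 -1.3] gap -0.1 j [0.23 0.71 1.7  0.   0.73 0.29]
```

Call:
play_rows:
  steps:
    - [[0,0.002,0],[0,0,0],0]
    - [[0,0.002,0],[0,0,0],0]
    - [[0,0.002,0],[0,0,0],0]

```text
time: 5.95
position: [591.7, 199.5, 51.3]
orientation: [1.0, -0.032, 0.0, -0.0]
ft_force: [-2.0, 16.7, 0.1]
finger_gap: 0.1
```

Call:
play_rows:
  steps:
    - [[0,0.002,0],[0,0,0],0]
    - [[0,0.001,0],[0,0,0],0]
    - [[0,0,0],[0,0,0],0]

```text
time: 6.32
position: [591.6, 199.4, 51.4]
orientation: [0.999, -0.032, 0.001, -0.002]
ft_force: [-1.2, 26.7, -3.0]
finger_gap: -0.3
```

```bash
python3 -c "from h import *;pr()"
```

```text
t 6.33 press [-43.3 115.9  51.4] toolx [ 1.    -0.002  0.002] toolz [ 0.002  0.004 -1.   ] F [-2.8 26.5 -3. ] gap -0.3 j [0.22 0.71 1.71 0.01 0.72 0.28]
```

Call:
play_rows:
  steps:
    - [[0,-0.02,0],[0,0,0],0]
    - [[0,-0.04,0],[0,0,0],0]
    - [[0,0,-0.06],[0,0,0],0]
    - [[0,0,-0.06],[0,0,0],0]
    - [[0,0,-0.06],[0,0,0],0]

```text
time: 6.95
position: [595.0, 256.2, 233.1]
orientation: [1.0, -0.031, -0.0, 0.0]
ft_force: [-0.2, -0.1, -1.0]
finger_gap: -0.2
```

Call:
play_rows:
  steps:
    - [[0,0,-0.06],[0,0,0.17],0]
    - [[0,0,-0.06],[0,0,0.175],0]
    - [[0,0,-0.06],[0,0,0.175],0]
    - [[0,0,-0.02],[0,0,0.175],0]
    - [[0,0,0],[0,0,0.175],0]

```text
time: 7.58
position: [595.3, 256.1, 433.5]
orientation: [0.892, -0.453, 0.001, -0.001]
ft_force: [0.9, -0.3, 0.1]
finger_gap: -0.1
```

Call:
play_rows:
  steps:
    - [[0,0,0],[0,0,0.175],0]
    - [[0,0,0],[0,0,0.175],0]
    - [[0,0,0],[0,0,0.175],0]
    - [[0,0,0],[0,0,0.175],0]
    - [[0,0,0],[0,0,0],0]

```text
time: 8.2
position: [595.2, 256.2, 431.2]
orientation: [-0.685, 0.728, -0.0, -0.0]
ft_force: [0.9, -0.1, 0.4]
finger_gap: 0.2
```

Run:
```python
from h import *
pr(); p,d=camera("scene"); cv2.imwrite("pics/s2.png",cv2.resize(p[100:340,120:440,::-1],None,fx=2.4,fy=2.4))
```

```text
t 8.2 press [-43.3 172.8 431.2] toolx [-0.    -1.     0.001] toolz [-0.    -0.001 -1.   ] F [ 0.9 -0.   0.4] gap 0.2 j [ 0.3   0.41  1.17 -0.    1.56  1.94]
```

View pics/s2.png

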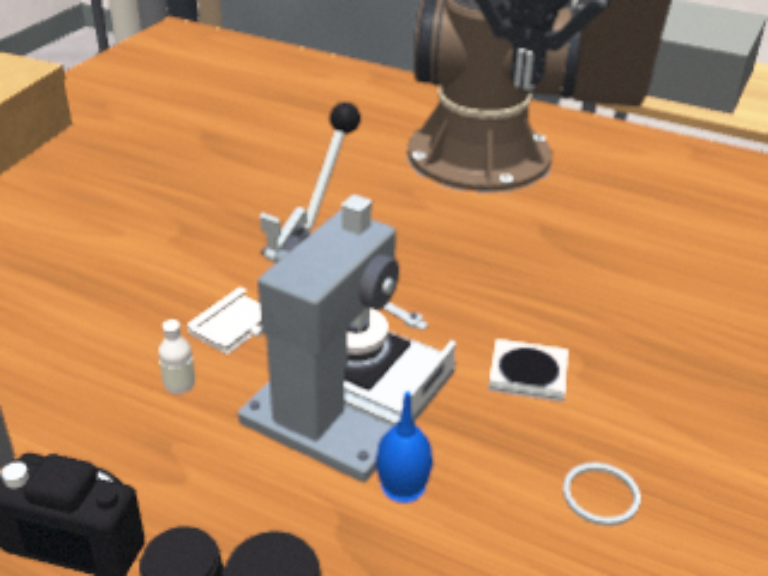

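Call:
play_rows:
  steps:
    - [[0.058,-0.016,0],[0,0,0],0]
    - [[0.059,-0.016,0],[0,0,0],0]
    - [[0.059,-0.016,0],[0,0,0],0]
    - [[0.059,-0.015,0],[0,0,0],0]
    - [[0,0,0.05],[0,0,0],0]

```text
time: 8.88
position: [644.9, 13.6, 383.3]
orientation: [-0.685, 0.729, -0.003, 0.002]
ft_force: [0.6, 0.6, -1.3]
finger_gap: 0.2
```

Call:
play_rows:
  steps:
    - [[0,0,0.06],[0,0,0],0]
    - [[0,0,0.03],[0,0,0],0]
    - [[0,0,0.02],[0,0,0],0]
    - [[0,0,0],[0,0,0],0]

```text
time: 9.38
position: [643.1, 17.7, 269.9]
orientation: [-0.686, 0.728, 0.001, -0.001]
ft_force: [0.6, -0.1, -0.1]
finger_gap: 0.1
```

Run:
```python
from h import *
pr(); p,d=camera("scene"); cv2.imwrite("pics/s3.png",cv2.resize(p[120:280,180:360,::-1],None,fx=4.2,fy=3.75*1.12))
q=np.load("q.npy");cs=camera_params("scene")
u=proj(cs,p2w(q,[(28,105,66),(-84,105,66),(45,-60,259),(45,-72,259),(45,-48,259)]));print(u.round(1).tolist(),((u-[180,120])*4.2).round().tolist())
```

```text
t 9.38 press [ 19.1 -62.3 269.9] toolx [ 0.002 -1.     0.   ] toolz [-0.003 -0.    -1.   ] F [ 0.6 -0.  -0.1] gap 0.1 j [-0.07  0.49  1.46 -0.    1.2   1.56]
[[290.1, 265.0], [309.2, 241.8], [232.3, 189.4], [228.4, 188.1], [236.2, 190.8]] [[462.0, 609.0], [543.0, 512.0], [220.0, 292.0], [203.0, 286.0], [236.0, 297.0]]
```

View pics/s3.png

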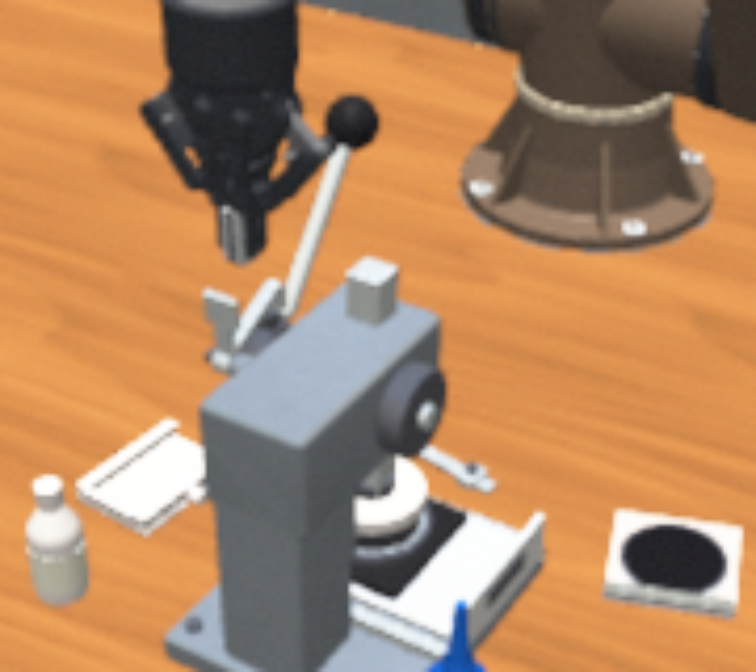

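The drawer panel's front corner is at (541,515), where the pose fit puts it when home (543,512). The tab top is at (222,295), against (220,292) predicted. Next I flip the catch.

Call:
play_rows:
  steps:
    - [[0,0,0.009],[0,0,0],0]
    - [[0,0,0.009],[0,0,0],0]
    - [[0,-0.006,0],[0,0,0],0]
    - [[0,-0.006,0],[0,0,0],0]
    - [[0,-0.006,0],[0,0,0],0]

```text
time: 10.05
position: [661.8, 16.6, 253.4]
orientation: [-0.685, 0.729, 0.0, -0.0]
ft_force: [-1.9, -0.5, -0.5]
finger_gap: -0.1
```

Call:
play_rows:
  steps:
    - [[0,-0.006,0],[0,0,0],0]
    - [[0,-0.006,0],[0,0,0],0]
    - [[0,-0.006,0],[0,0,0],0]

```text
time: 10.42
position: [679.9, 15.5, 253.4]
orientation: [-0.685, 0.729, -0.0, 0.0]
ft_force: [-1.9, 0.0, 1.0]
finger_gap: -0.1
```

```bash
python3 -c "from h import *;pr()"
```

```text
t 10.43 press [ 56.  -62.3 253.4] toolx [-0.001 -1.     0.   ] toolz [ 0. -0. -1.] F [-1.9 -0.1  1. ] gap -0.1 j [-0.07  0.55  1.38 -0.    1.2   1.56]
```

Call:
play_rows:
  steps:
    - [[0,-0.006,0.004],[0,0,0],0]
    - [[0,-0.006,0.004],[0,0,0],0]
    - [[0,-0.006,0.004],[0,0,0],0]
    - [[0,-0.006,0.004],[0,0,0],0]
    - [[0,-0.006,0.003],[0,0,0],0]

```text
time: 11.05
position: [709.8, 13.6, 234.0]
orientation: [-0.685, 0.729, -0.0, -0.0]
ft_force: [-0.6, 0.5, 0.8]
finger_gap: 0.1
```

Call:
play_rows:
  steps:
    - [[0,0,0.002],[0,0,0],0]
    - [[0,0,0.002],[0,0,0],0]
    - [[0,0,0],[0,0,0],0]

```text
time: 11.42
position: [710.1, 13.6, 231.8]
orientation: [-0.685, 0.729, -0.001, 0.001]
ft_force: [3.0, -0.0, 7.6]
finger_gap: -0.1
```

```bash
python3 -c "from h import *;pr()"
```

```text
t 11.43 press [ 86.3 -62.4 231.8] toolx [-0.001 -1.     0.   ] toolz [ 0.003 -0.    -1.   ] F [3.  0.1 7.6] gap -0.1 j [-0.07  0.62  1.33 -0.    1.2   1.56]
```

Call:
play_rows:
  steps:
    - [[0,0,0.002],[0,0,0],0]
    - [[0,0,0],[0,0,0],0]

```text
time: 11.68
position: [710.3, 13.6, 231.3]
orientation: [-0.685, 0.729, -0.002, 0.002]
ft_force: [-1.4, 0.0, 15.4]
finger_gap: 0.1
```

Call:
play_rows:
  steps:
    - [[0,0,-0.03],[0,0,0],0]
    - [[0,0,-0.06],[0,0,0],0]
    - [[0,0,-0.06],[0,0,0],0]
    - [[0,0,-0.05],[0,0,0],0.08]
    - [[0,0,0],[0,0,0],0.08]

```text
time: 12.3
position: [709.5, 13.7, 432.9]
orientation: [-0.685, 0.729, -0.003, 0.002]
ft_force: [0.3, -0.6, -0.8]
finger_gap: 35.4
```

Run:
```python
from h import *
pr(); p,d=camera("scene"); cv2.imwrite("pics/s4.png",cv2.resize(p[120:280,180:360,::-1],None,fx=4.2,fy=4.2))
q=np.load("q.npy");cs=camera_params("scene")
t=1.15;u=proj(cs,p2w(q,[(45+50*np.sin(t),-60,209+50*np.cos(t)),(-99,-60,311)]));print(((u-[180,120])*4.2).round().tolist())
```

```text
t 12.3 press [ 85.7 -62.3 432.9] toolx [-0.001 -1.     0.   ] toolz [ 0.007 -0.    -1.   ] F [ 0.3 -0.6 -0.8] gap 35.4 j [-0.07  0.52  0.99 -0.    1.63  1.56]
[[176.0, 369.0], [348.0, 121.0]]
```

View pics/s4.png

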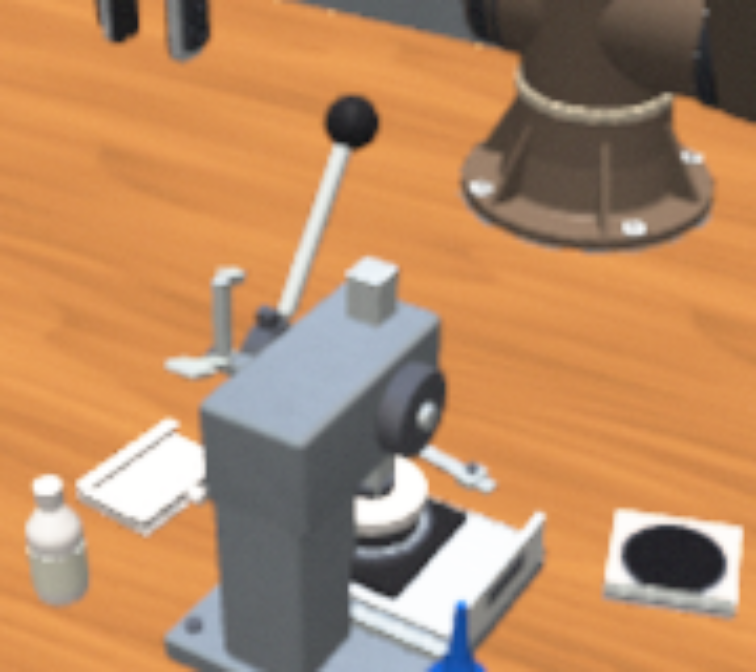

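The tab end is at (178,366), against (176,369) predicted at 1.15 rad, so the catch is fully back. Next I grasp the ball.

Call:
play_rows:
  steps:
    - [[-0.002,0.047,0],[0,0,0],0.08]
    - [[0,0.046,0],[0,0,0],0.08]
    - [[0,0.046,0],[0,0,0],0.08]
    - [[0,0.046,0],[0,0,0],0.08]
    - [[0,0,0],[0,0,0],0.08]

```text
time: 12.98
position: [522.2, 27.5, 428.0]
orientation: [-0.685, 0.729, 0.0, -0.0]
ft_force: [0.2, 1.2, -0.1]
finger_gap: 80.4
```

Call:
play_rows:
  steps:
    - [[0,0,0.04],[0,0,0],0.08]
    - [[0,0,0.04],[0,0,0],0.08]
    - [[0,0,0.03],[0,0,0],0.08]
    - [[0,0,0.03],[0,0,0],0.08]
    - [[0,0,0],[0,0,0],0.08]

```text
time: 13.6
position: [524.2, 27.1, 285.6]
orientation: [-0.685, 0.729, 0.002, -0.002]
ft_force: [-0.3, -0.3, 0.9]
finger_gap: 79.9
```

```bash
python3 -c "from h import *;pr()"
```

```text
t 13.6 press [-100.1  -60.2  285.6] toolx [-0.001 -1.     0.   ] toolz [-0.006 -0.    -1.   ] F [-0.3 -0.3  0.9] gap 79.9 j [-0.07  0.3   1.72 -0.    1.13  1.56]
```

Call:
play_rows:
  steps:
    - [[0,0,-0.003],[0,0,0],0.03]
    - [[0,0,0],[0,0,0],0.02]
    - [[0,0,0],[0,0,0],0.02]
    - [[0,0,0],[0,0,0],0.02]
  grip_force: 60

```text
time: 14.1
position: [525.1, 27.9, 292.7]
orientation: [-0.685, 0.729, -0.0, 0.001]
ft_force: [-0.4, 5.7, 6.2]
finger_gap: 33.5
```

Run:
```python
from h import *
pr()
q=np.load("q.npy")
s=monitor.state();
```

```text
t 14.1 press [-99.2 -59.3 292.7] toolx [-0.001 -1.    -0.001] toolz [ 0.002  0.001 -1.   ] F [-0.8  5.7  6.2] gap 33.5 j [-0.07  0.29  1.72  0.    1.14  1.56]
```

Call:
play_rows:
  steps:
    - [[0,0,0],[0,0,0],0.06]
    - [[0,0,0.004],[0,0,0],0.06]
    - [[0,0,0.004],[0,0,0],0.03]
    - [[0,0,0],[0,0,0],0.02]
    - [[0,0,0],[0,0,0],0.02]

```text
time: 14.72
position: [524.7, 27.9, 282.9]
orientation: [-0.685, 0.729, 0.001, 0.0]
ft_force: [0.7, 5.7, -1.2]
finger_gap: 34.0
```

```bash
python3 -c "from h import *;pr()"
```

```text
t 14.72 press [-99.6 -59.4 282.9] toolx [-0.001 -1.    -0.002] toolz [-0.001  0.002 -1.   ] F [ 0.4  5.7 -1.2] gap 34.0 j [-0.07  0.3   1.73  0.    1.12  1.56]
```

Call:
play_rows:
  steps:
    - [[-0.001,0,0],[0,0,0],0.02]
    - [[0,0.0106,0.0091],[0,0,0],0.02]
    - [[0,0.0098,0.0099],[0,0,0],0.02]
    - [[0,0.0089,0.0108],[0,0,0],0.02]
    - [[0,0,0],[0,0,0],0.02]

```text
time: 15.35
position: [496.1, 29.9, 253.0]
orientation: [-0.685, 0.729, -0.001, 0.001]
ft_force: [6.0, 1.1, 1.9]
finger_gap: 33.6
```

```bash
python3 -c "from h import *;pr()"
```

```text
t 15.35 press [-128.4  -59.1  253. ] toolx [-0.001 -1.     0.   ] toolz [ 0.002 -0.    -1.   ] F [5.9 1.5 1.9] gap 33.6 j [-0.07  0.28  1.84  0.    1.02  1.56]
```

Call:
play_rows:
  steps:
    - [[0,0.0079,0.0115],[0,0,0],0.02]
    - [[0,0.0069,0.0122],[0,0,0],0.02]
    - [[0,0.0057,0.0127],[0,0,0],0.02]
    - [[0,0.0047,0.0131],[0,0,0],0.02]
    - [[0,0,0],[0,0,0],0.02]

```text
time: 15.98
position: [471.4, 31.6, 203.7]
orientation: [-0.685, 0.729, -0.001, 0.001]
ft_force: [6.3, 3.4, 4.9]
finger_gap: 33.9
```

Call:
play_rows:
  steps:
    - [[0,0.0035,0.0135],[0,0,0],0.02]
    - [[0,0.0023,0.0138],[0,0,0],0.02]
    - [[0,0.0011,0.0139],[0,0,0],0.02]
    - [[0,0,0.01],[0,0,0],0.02]
    - [[0,0,0],[0,0,0],0.02]

```text
time: 16.6
position: [464.9, 32.0, 152.8]
orientation: [-0.685, 0.729, -0.001, 0.001]
ft_force: [5.7, 2.8, 7.7]
finger_gap: 33.6
```

```bash
python3 -c "from h import *;pr()"
```

```text
t 16.6 press [-159.6  -58.9  152.8] toolx [-0.001 -1.    -0.   ] toolz [ 0.003  0.    -1.   ] F [5.5 3.1 7.7] gap 33.6 j [-0.07  0.38  2.03  0.    0.73  1.56]
```

Call:
play_rows:
  steps:
    - [[0,0,0.003],[0,0,0],0.02]
    - [[0,0,0.002],[0,0,0],0.02]
    - [[0,0,0],[0,0,0],0.02]

```text
time: 16.98
position: [465.1, 32.1, 148.4]
orientation: [-0.685, 0.729, -0.002, 0.002]
ft_force: [6.2, 3.4, 8.7]
finger_gap: 33.8
```

Call:
play_rows:
  steps:
    - [[0,0,0.002],[0,0,0],0.02]
    - [[0,0,0],[0,0,0],0.02]

```text
time: 17.23
position: [465.3, 32.0, 146.5]
orientation: [-0.685, 0.729, -0.002, 0.002]
ft_force: [7.6, 3.9, 8.3]
finger_gap: 33.5
```

```bash
python3 -c "from h import *;pr()"
```

```text
t 17.23 press [-159.2  -58.9  146.5] toolx [-0.002 -1.    -0.   ] toolz [ 0.005  0.    -1.   ] F [7.4 4.4 8.3] gap 33.5 j [-0.07  0.39  2.03  0.    0.71  1.56]
```

Not at the stop yet, because the force is still only the spring's. I'll keep going in small steps.

Call:
play_rows:
  steps:
    - [[0,0,0.002],[0,0,0],0.02]
    - [[0,0,0.002],[0,0,0],0.02]
    - [[0,0,0],[0,0,0],0.02]

```text
time: 17.6
position: [465.7, 32.0, 142.6]
orientation: [-0.685, 0.729, -0.002, 0.002]
ft_force: [8.7, 3.3, 8.1]
finger_gap: 33.7
```

Call:
play_rows:
  steps:
    - [[0,0,0.002],[0,0,0],0.02]
    - [[0,0,0],[0,0,0],0.02]

```text
time: 17.85
position: [466.1, 32.0, 140.8]
orientation: [-0.685, 0.729, -0.002, 0.003]
ft_force: [10.5, 3.5, 9.3]
finger_gap: 33.4
```

Run:
```python
from h import *
pr(); p,d=camera("scene"); cv2.imwrite("pics/s5.png",cv2.resize(p[120:280,180:360,::-1],None,fx=4.2,fy=4.2))
q=np.load("q.npy");cs=camera_params("scene")
u=proj(cs,p2w(q,[(-160,-60,177),(0,-60,185)]));print(((u-[180,120])*4.2).round().tolist())
```

```text
t 17.85 press [-158.4  -58.9  140.8] toolx [-0.001 -1.    -0.   ] toolz [ 0.007  0.    -1.   ] F [10.3  4.1  9.3] gap 33.4 j [-0.07  0.4   2.04  0.    0.7   1.56]
[[395.0, 256.0], [267.0, 356.0]]
```

View pics/s5.png

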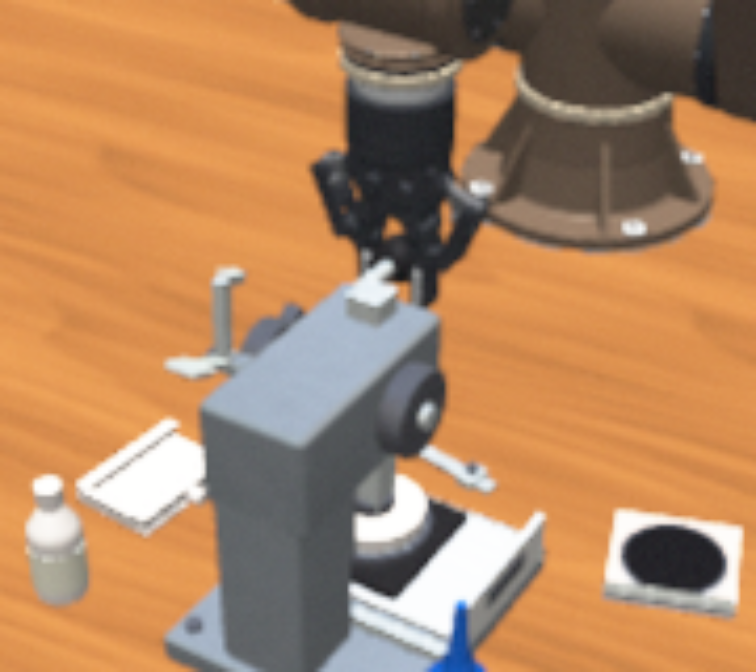

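The ball at about (398,255) agrees with the predicted fully-down spot (395,256), and the ram pad sits on the ring. The fingers went about 8 mm further than the arc needed, so the pads may be slipping on the ball. I'll grip harder and press again.

Call:
play_rows:
  steps:
    - [[0,0,0],[0,0,0],0.01]
    - [[0,-0.001,0],[0,0,0],0.01]
    - [[0,-0.001,0.001],[0,0,0],0.01]
    - [[0,0,0.001],[0,0,0],0.01]
    - [[0,0,0],[0,0,0],0.01]
  grip_force: 120

```text
time: 18.52
position: [466.3, 32.0, 140.4]
orientation: [-0.685, 0.729, -0.002, 0.002]
ft_force: [-8.7, 3.7, 42.8]
finger_gap: 32.2
```

Run:
```python
from h import *
pr()
from scipy.ndimage import label
q=np.load("q.npy");c=camera_params("top");cs=camera_params("scene")
# ram top height from both cameras
for n,cc in(("top",c),("scene",cs)):
    p,d=camera(n)
    for z in (257,240,225): 
        u=proj(cc,p2w(q,[(-28,0,z)]))[0]; i,j=int(u[1]+.5),int(u[0]+.5)
        x=cv2.undistortPoints(np.array([[[j,i]]],float),cc["K"],np.array(cc["D"]))[0,0]
        print(n,z,(cc["pose"]@np.r_[np.r_[x,1]*d[i,j],1])[:3].round(1))
p,d=camera("wrist"); cv2.imwrite("pics/w2.png",p[:,:,::-1])
```

```text
t 18.52 press [-158.2  -58.8  140.4] toolx [-0.001 -1.    -0.   ] toolz [ 0.005  0.    -1.   ] F [-8.9  3.2 42.8] gap 32.2 j [-0.07  0.4   2.04  0.    0.7   1.56]
top 257 [601.5  82.3 241.2]
top 240 [599.1  82.5 244.7]
top 225 [599.1  84.6 243. ]
scene 257 [494.1  26.1 181.1]
scene 240 [597.9  82.4 239.8]
scene 225 [613.2  90.6 235.5]
```

View pics/w2.png

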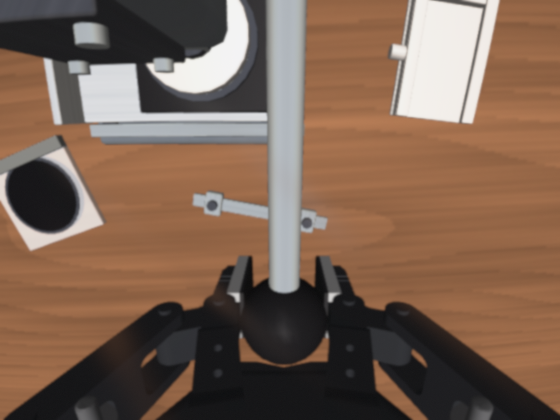

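With the firmer grip, 2 mm more command gave 43 N with under 0.5 mm of motion, so the lever is against its solid stop. The wrist view shows the ball at (285,320) held between both pads with the bar level. I'll ease the push a little and watch for creep.

Call:
play_rows:
  steps:
    - [[0,0.0005,-0.001],[0,0,0],0.01]
    - [[0,0,0],[0,0,0],0.01]
    - [[0,0,0],[0,0,0],0.01]

```text
time: 19.05
position: [466.2, 32.0, 140.6]
orientation: [-0.685, 0.729, -0.002, 0.002]
ft_force: [-2.1, 3.4, 27.1]
finger_gap: 32.4
```

Call:
play_rows:
  steps:
    - [[0,0,0],[0,0,0],0.01]
    - [[0,0,0],[0,0,0],0.01]
    - [[0,0,0],[0,0,0],0.01]
    - [[0,0,0],[0,0,0],0.01]
    - [[0,0,0],[0,0,0],0.01]

```text
time: 19.68
position: [466.3, 32.0, 140.6]
orientation: [-0.685, 0.729, -0.002, 0.002]
ft_force: [-1.4, 2.9, 26.6]
finger_gap: 32.5
```

Run:
```python
from h import *
pr(); p,d=camera("scene"); cv2.imwrite("pics/s6.png",cv2.resize(p[120:280,180:360,::-1],None,fx=4.2,fy=4.2))
```

```text
t 19.68 press [-158.2  -58.8  140.6] toolx [-0.001 -1.    -0.   ] toolz [ 0.005  0.    -1.   ] F [-1.6  2.8 26.6] gap 32.5 j [-0.07  0.4   2.04  0.    0.7   1.56]
```

View pics/s6.png

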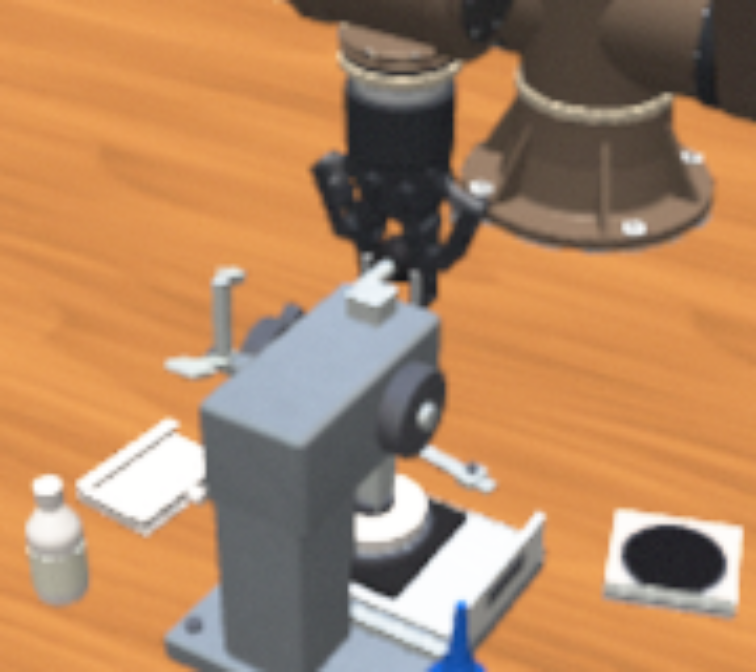

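The hold is steady at 26.6 N with no creep. The picture is unchanged: lever down at (398,255), catch back and drawer home. I'm handing in.

```bash
python3 -c "
from h import *
from bench import workorder
print(workorder.job_done()); pr()"
```

```text
the job is handed in; nothing more can be done
None
the job is handed in; nothing more can be done
```

The job is handed in at about 20 s of the 62 s allowed. The drawer is home, the catch is fully back and the lever is held fully down. The hand-in gave no verdict, and my state reading after it was refused, so these checks are from just before it.

- **Drawer:** I pushed it through the detent to its solid stop. The fingertips stopped where the face should be when home, and the push rose to 27 N. The panel's corner in the image matched the predicted home position.
- **Catch:** I flipped it to its stop, with the finger height within 1 mm of the value expected at 1.15 rad. The tab's place in the image agreed.
- **Lever:** I gripped the ball and pulled it down.
    - **Slip:** With 60 N of grip, the pads slid about 8 mm along the ball near the bottom.
    - **Stop:** I raised the grip to 120 N and pressed until the stop pushed back firmly. The force briefly reached 43 N at the fingers.
    - **Hold:** I then eased the push to 26.6 N, and it showed no movement over the last 0.6 s.
    - **Images:** The ball's position fits fully down. The ram top dropped about 17 mm, with its pad on the ring.
- **Other things on the top:** I touched none of them. Those visible in the last picture stand where they were, but it did not cover the step ring or most of the blower.

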